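# Clamp the brass nut square in the vice

### The arm

A 6-joint arm with a two-finger parallel gripper is mounted at the origin on a cart in front of the work surface, level with it; the furniture and walls round the work are solid. World frame = base frame: x ahead of the robot, y to its left, z up, the work surface at z = 0. Lengths are in mm, angles in rad, forces in N, time in s.
With the tool pointing down it reaches from about 425 to 950 mm from the base axis. Payload 14.7 kg.
Tool frame: the origin (TCP) lies where the fingers leave the gripper's body, on its centre line; the fingertips stand 73 mm ahead of it and the grasp point (between the pads) lies 54 mm ahead of it; z points along the fingers, y is the line along which they close (so a half turn about z gives the same grasp; the last joint's range is limited). The gripper opens to 85 mm and grips with 20 to 120 N. Pads are 22 mm wide; open, the fingers measure 114 mm over their backs; the gripper's body (76 mm by 85 mm) begins 54 mm behind the grasp point. The pads swing forward as they close: fully open they stand 13 mm farther back than shut.
Start: joints at [1.11, 0.48, 1.596, -0, 1.065, -0.047], TCP at [261.336, 595.144, 303.897] pointing down, gripper open.
Joint ranges: [-2.75, 2.75], [-0.82, 2.05], [0.23, 2.67], [-1.56, 4.7], [0.09, 2.69], [-2.92, 2.92]. Speed limits (rad/s): [1.89, 1.89, 2.39, 3.01, 3.01, 3.01].

### API

Orientations are given as [roll, pitch, yaw] about the fixed x, y, z axes, in that order (R = Rz(yaw) Ry(pitch) Rx(roll)).
In Python, from workcell import reach, move_straight, set_joints, set_gripper, sleep, solve_ik, get_state, get_image, IKError, finish_job gives the robot as it stands. Calls block until the motion is done:
- reach(position, orientation): joint-space move of the TCP to a pose.
- move_straight(position, speed=150, attitude=None, contact_N=None): straight line of the TCP; attitude=None keeps the orientation; speed is the mean speed in mm/s. With contact_N (N) it stops when the force on the tool has changed by that much, and returns True; else False.
- set_joints(angles): joint-space move.
- set_gripper(opening, squeeze=None): finger opening in mm; squeeze is the grip in N (None keeps the last); returns when the fingers have stopped.
- sleep(seconds).
- solve_ik(position, orientation): joint angles nearest the present ones, or None.
- get_state(): the state.
- get_image(name): name is "scene" or "top" or "wrist"; returns a dict with "img" (480x640x3 uint8, blue, green, red), "fx", "fy", "cx", "cy" (pixels), "D" ([k1, k2, p1, p2, k3] as OpenCV has them; the pictures are not rectified), "R" (3x3) and "t" (3): a world point X has camera coordinates R X + t; the wrist camera has in their place "tool_from_camera" (4x4, takes a point from camera to tool coordinates, whose origin is the TCP and whose axes are the flange's). Camera axes: x right, y down, z forward; pixel columns grow to the right and rows downward; lengths in mm; the calibration is good to about 2 mm. A picture is of the moment at which its call begins: read the wrist's pose just before it. There is no depth.
A pose or a line that the arm cannot do raises IKError and nothing moves.
- finish_job(): hands the job in; it is judged then, once.
The state is a dict: "time": time; "joint_positions": joint angles; "joint_velocities": joint speeds; "joint_torque": joint torques, N m; "tcp_pos": TCP position; "tcp_rot": TCP orientation; "wrist_force": force on the tool from outside, world axes, zero at the start; "moment": the same for the moment, N m; "gripper_width": finger opening in mm; "finger_force": force on a finger pad.
Only numpy, scipy, OpenCV 4.12 (cv2) and the standard library are available. Lean on these libraries where they do the work, as an engineer would, in place of code of your own. Each camera call takes 0.05 s, during which the arm holds its last target. There are 200 camera calls.

### The job

Take the brass hex nut out of the wooden rack, lay it flat on the bench (bore upright) and let go of it. Then take it again by its flats, turn it square to the jaws of the blue vice and set it flat on the vice's bed, midway along the jaws, and slide the jaw by its black post until the nut is snug between both jaws. Leave the steel nut in the rack and the tin, the tape measure and the red packet where they are.

Things in the scene. Friction and masses are not known exactly. Their poses are not given: they have to be found in the camera images.
- brass_nut: Loose brass hex nut, 46 mm across flats, 53 across corners, 28 thick, 29 bore, 0.2 kg. Origin: centre; z: bore axis; y: square to a pair of flats (the other pairs at 60 and 120 deg about z). It starts on edge in a rack bay, bore level along the rack's y, centre 31 and top 54 mm high. Standing free on the bench it tips flat if its top is pushed along the bore; flat, its centre is 14 mm high.
- steel_nut: Loose grey steel hex nut of the same size and frame, in the other bay of the rack; to be left there.
- nut_rack: Fixed wooden rack, 150 x 55 mm, with two bays in a row along its x, centred 35 mm either side of its origin (origin under its centre). Each bay is a channel along x, 31 mm wide, floor 8 mm and walls 22 mm above the bench.
- vice: Fixed low blue vice, 205 x 70 mm (x -135 to +70), ears 112 wide. Origin on the bench below the seat; x: sliding direction, from sliding to fixed jaw; y: along the jaws. Bed top 28 mm above the bench; fixed jaw's face at x = +26 mm. Both jaws are 62 mm long (y), tops 38 mm above the bench, only 10 above the bed: a nut on the bed stands 18 mm proud of them, and is held there.
- seat (a point): Point on the bed's top, on the vice's centre line, 26 mm from the fixed jaw's face; axes as the vice. A nut on the bed has its centre 14 mm above it.
- vice_jaw (a joint): Travel of the sliding jaw towards the fixed one, m. 0 is fully open: gap 52.5 mm, less than the nut's corners; gap = 52.5 mm minus travel (at most 20 mm). Starts at 0 to 2.5 mm (gap 50 to 52.5), slides with about 4 N and stays where it is left. Snug on the nut's flats it reads about 6.5 mm.
- post_top (a point): Top centre of the black post on the sliding jaw, 71 mm above the bench. The post is 16 mm thick (19 at its foot), 33 mm tall, its axis 48.5 mm behind the jaw's face; push it, or pinch and move it, along the vice's +x. The jaw's block goes on 20 mm behind the post's axis (top 38 mm above the bench).
- small_tin: Loose round tin, 64 mm wide, 34 mm tall, green lid; bystander.
- tape_measure: Loose yellow tape measure, 31 x 70 x 62 mm; bystander.
- red_packet: Loose small red and white box, 32 x 75 x 22 mm; bystander.
Not all that is in view belongs to the job. What is shaped like the brass_nut but purple is not meant.

How it is judged:
By the outcome, as a careful person would: the job done as asked, in the order asked, and still so for the second after the job is handed in, with the robot touching nothing.
It also fails if it takes over 67 s, if anything falls off the work surface, if the arm or the gripper's body presses on something with over 40 N, if the wrist force passes 120 N, or if a joint passes its speed limit or range.

## Working session

There is one attempt and no reset: what is moved stays moved. The work goes in short steps, each a Python script; the robot and the scene stay as the last script left them, time stands still between calls to the robot, and variables do not carry over. Pictures are saved under pics/ and viewed, at most 10 in all, crops included, and the job is handed in when it is done.

```bash
ls; mkdir -p pics
python3 - <<'E'
from workcell import *
import cv2,pickle,numpy as np
d={n:get_image(n) for n in("scene","top")}
pickle.dump(d,open("im0.pkl","wb"))
for n in d:
    cv2.imwrite(f"pics/{n}0.png",d[n]["img"]); print(n,d[n]["R"],d[n]["t"],d[n]["fx"],d[n]["D"])
s=get_state();print({k:np.round(v,3) for k,v in s.items()})
E
```

```text
pics
scene [[ 0.63424105 -0.77313167 -0.00239079]
 [-0.48005791 -0.39138929 -0.78508524]
 [ 0.60603852  0.49908101 -0.61938313]] [-295.08942295  279.00961815 1342.16900365] 571.6867381636151 [-0.07948161  0.          0.          0.          0.        ]
top [[-0.00308064 -0.99998489  0.00455267]
 [-0.99535858  0.00262841 -0.09619974]
 [ 0.09618632 -0.00482789 -0.99535164]] [   9.81911106  496.18785958 1422.52640828] 597.3870027186125 [-0.20221439  0.          0.          0.          0.        ]
{'time': np.float64(0.1), 'joint_positions': array([ 1.11 ,  0.481,  1.597,  0.   ,  1.065, -0.047]), 'joint_velocities': array([ 0.001, -0.001, -0.002,  0.   , -0.001,  0.001]), 'joint_torque': array([-0.0000e+00, -9.5227e+01, -4.3104e+01, -0.0000e+00,  5.0000e-03,
        0.0000e+00]), 'tcp_pos': array([261.205, 594.894, 303.346]), 'tcp_rot': array([-3.141, -0.   ,  2.728]), 'wrist_force': array([ 0.015, -0.009, -0.12 ]), 'moment': array([ 0.008, -0.009,  0.027]), 'finger_force': np.float64(0.0), 'gripper_width': np.float64(85.451)}
```

View pics/top0.png

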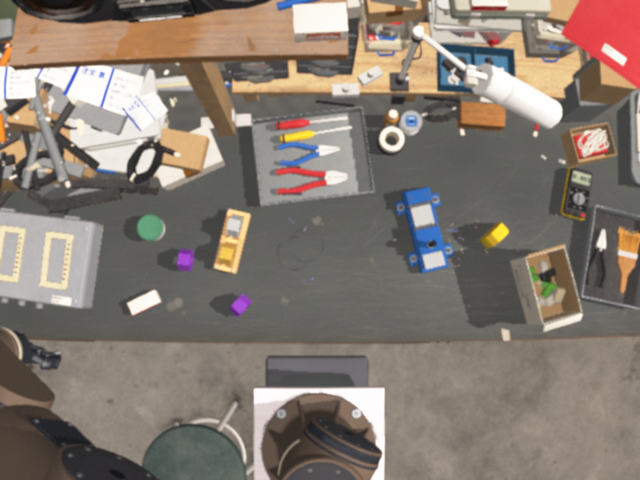

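View pics/scene0.png

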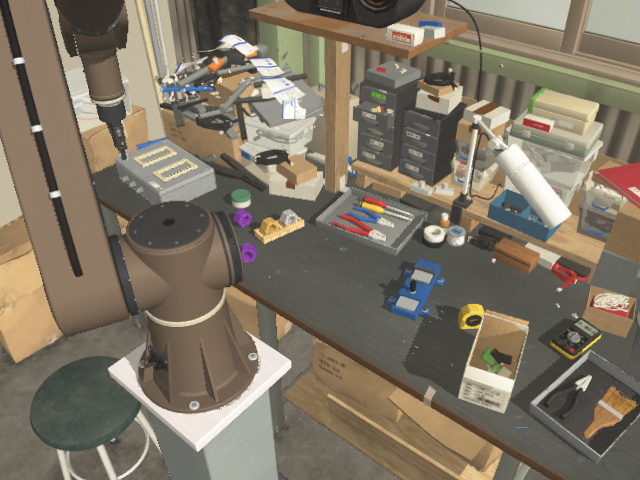

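The top view shows the rack near (232,240), with the brass nut probably at (229,254), and the vice near (425,230) with its post near (432,243). I'll enlarge both.

```bash
cat > h.py <<'E'
from workcell import *
import cv2,numpy as np
def undist(d,px):
    K=np.array([[d["fx"],0,d["cx"]],[0,d["fy"],d["cy"]],[0,0,1]])
    p=cv2.undistortPoints(np.float64(px).reshape(-1,1,2),K,np.float64(d["D"])).reshape(-1,2)
    return np.c_[p,np.ones(len(p))]
def toplane(d,px,z):
    """pixels -> world points on height z"""
    R=np.array(d["R"]);t=np.array(d["t"]);C=-R.T@t;v=undist(d,px)@R
    z=np.broadcast_to(z,len(v))
    return C+v*((z-C[2])/v[:,2])[:,None]
def rot(rpy):
    from scipy.spatial.transform import Rotation as Ro
    return Ro.from_euler("xyz",rpy).as_matrix()
def wrist():
    s=get_state();d=get_image("wrist");T=np.array(d["tool_from_camera"])
    Rw=rot(s["tcp_rot"])@T[:3,:3];c=rot(s["tcp_rot"])@T[:3,3]+s["tcp_pos"]
    d["R"]=Rw.T;d["t"]=-Rw.T@c;return d
def project(d,X):
    K=np.array([[d["fx"],0,d["cx"]],[0,d["fy"],d["cy"]],[0,0,1]])
    return cv2.projectPoints(np.float64(X).reshape(-1,1,3),cv2.Rodrigues(np.array(d["R"]))[0],np.float64(d["t"]),K,np.float64(d["D"]))[0].reshape(-1,2)
E
python3 - <<'E'
from h import *
import pickle
d=pickle.load(open("im0.pkl","rb"))
t=d["top"]["img"];s=d["scene"]["img"]
f=lambda i,x,y,w,h,k:cv2.resize(i[y:y+h,x:x+w],None,fx=k,fy=k,interpolation=cv2.INTER_CUBIC)
a=np.hstack([f(t,190,195,75,90,5),f(t,390,180,75,90,5)])
cv2.imwrite("pics/crop.png",a)
print(toplane(d["top"],[(229,254),(235,226),(432,243),(425,215),(432,260),(425,230)],[30,30,71,38,38,30]).round())
E
```

```text
[[ 476.  218.   30.]
 [ 545.  204.   30.]
 [ 498. -267.   71.]
 [ 570. -258.   38.]
 [ 460. -273.   38.]
 [ 534. -258.   30.]]
```

View pics/crop.png

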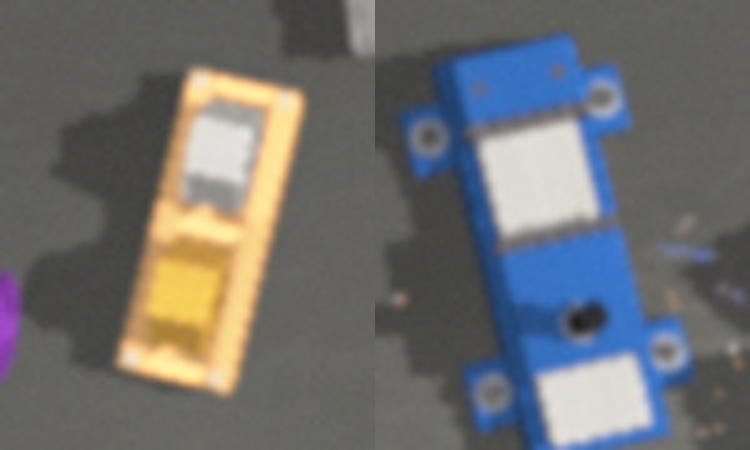

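The brass (gold) nut is in the near bay of the rack, top-view pixel about (223,253). The steel nut is in the far bay. The vice bed is near pixel (423,216), and the post is on the robot side of it, so the vice's +x points away from the robot. Next I'll refine these with the wrist camera.

```bash
cat >> h.py <<'E'
def down(p,yaw):
    """reach tool-down with the half-turn that keeps the last joint most central"""
    c=[(abs(q[5]),y) for y in (yaw,yaw+np.pi,yaw-np.pi) if (q:=solve_ik(p,[np.pi,0,y])) is not None]
    y=min(c)[1]; reach(p,[np.pi,0,y]); return y
E
python3 - <<'E'
from h import *
import pickle
print(down([495,215,280],-0.243))
sleep(.2);a=wrist()
print(down([535,-250,280],0.15));sleep(.2);b=wrist()
pickle.dump((a,b),open("w.pkl","wb"))
cv2.imwrite("pics/w.png",cv2.resize(np.vstack([a["img"],b["img"]]),(450,600)) if 0 else np.hstack([cv2.resize(i["img"],(400,300)) for i in(a,b)]))
cv2.imwrite("pics/wa.png",a["img"]);cv2.imwrite("pics/wb.png",b["img"])
s=get_state();print(s["time"],s["tcp_pos"],s["tcp_rot"],s["joint_positions"])
E
```

```text
2.8985926535897932
0.15
3.975 [ 535.2272603  -249.46041611  280.04864932] [ 3.14158593e+00 -7.10307500e-05  1.51245680e-01] [-4.87501007e-01  4.22486308e-01  1.76218928e+00  4.52009517e-05
  9.56856026e-01  9.32023601e-01]
```

View pics/wa.png

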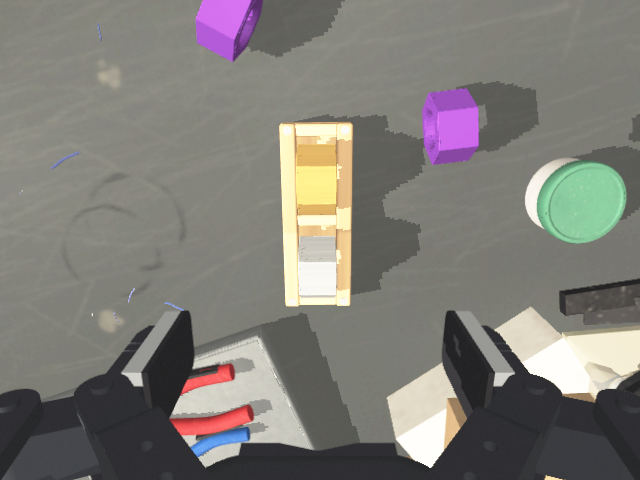

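View pics/wb.png

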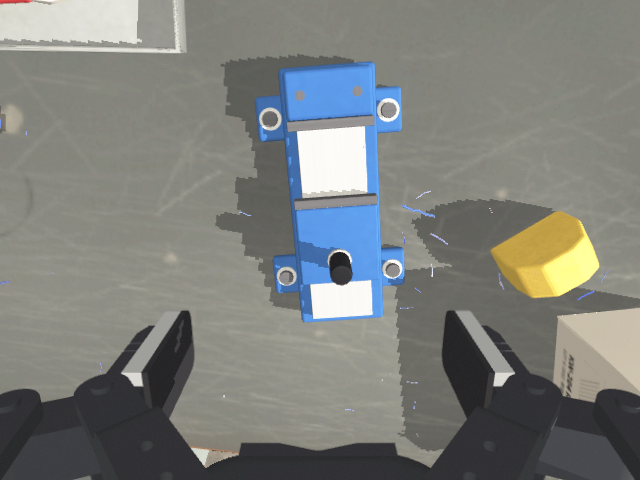

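Wrist views: the rack's outer corners are at (280,124), (352,123), (351,305) and (286,306), with the brass nut at (316,178). The vice's grey jaw strips run (288,126)–(374,120) and (295,203)–(377,199), and the post top is at (341,274).

Run:
```python
from h import *
import pickle
a,b=pickle.load(open("w.pkl","rb"))
# rack
P=toplane(a,[(280,124),(352,123),(351,305),(286,306)],22)
print("rack c",P.mean(0).round(1),"len",[np.linalg.norm(P[i]-P[i-1]).round(1) for i in range(4)])
v=(P[0]+P[1]-P[2]-P[3]);print("axis",np.degrees(np.arctan2(v[1],v[0])))
h=cv2.cvtColor(a["img"],cv2.COLOR_BGR2HSV)
m=((h[...,0]>19)&(h[...,0]<30)&(h[...,1]>140)).astype(np.uint8)
m[:140]=0;m[218:]=0;m[:,:290]=0;m[:,345:]=0
print("hsv",h[178,316],h[208,316],h[210,288],h[152,316])
m=cv2.morphologyEx(m,cv2.MORPH_OPEN,np.ones((3,3)));r=cv2.minAreaRect(max(cv2.findContours(m,0,2)[0],key=cv2.contourArea));print("nut",r,cv2.boundingRect(m))
print([int(x) for x in h[140:222:3,316,2]])
# vice
h=cv2.cvtColor(b["img"],cv2.COLOR_BGR2HSV)
g=((h[...,1]<70)&(h[...,2]<165)).astype(np.uint8)
for y0,y1 in((112,135),(190,214)):
    k=np.zeros_like(g);k[y0:y1,284:380]=g[y0:y1,284:380]
    k=cv2.morphologyEx(k,cv2.MORPH_OPEN,np.ones((3,7)))
    c=max(cv2.findContours(k,0,2)[0],key=cv2.contourArea);r=cv2.minAreaRect(c);bx=cv2.boxPoints(r)
    W=toplane(b,bx,38);print("jaw",r,bx.round(1).tolist(),"\n",W.round(1).tolist(),W.mean(0).round(1))
w=((h[...,1]<40)&(h[...,2]>200)).astype(np.uint8);k=np.zeros_like(w);k[110:200,285:380]=w[110:200,285:380]
r=cv2.minAreaRect(max(cv2.findContours(k,0,2)[0],key=cv2.contourArea));bx=cv2.boxPoints(r);print("bed",r,toplane(b,bx,28).round(1).tolist())
E=toplane(b,[(270,118),(388,110),(287,276),(392,269)],[10]*4);print("ears",E.round(1).tolist())
bl=((h[...,2]<60)).astype(np.uint8);k=np.zeros_like(bl);k[250:290,325:358]=bl[250:290,325:358]
c=max(cv2.findContours(k,0,2)[0],key=cv2.contourArea);print("post",cv2.boundingRect(c));
print("post",toplane(b,[(341.5,275)],71))
```

```text
rack c [509.  210.9  22. ] len [np.float64(149.2), np.float64(53.4), np.float64(148.9), np.float64(54.9)]
axis 166.8726182234717
hsv [ 27 110 254] [ 19 140 227] [ 26  63 255] [ 20 140 230]Traceback (most recent call last):
  File "<stdin>", line 12, in <module>
ValueError: max() iterable argument is empty
```

Run:
```python
from h import *
import pickle
a,b=pickle.load(open("w.pkl","rb"))
I=a["img"]
print("col316",[(y,*I[y,316]) for y in range(132,222,4)].__repr__().replace("np.uint8",""))
print("row178",[(x,*I[178,x]) for x in range(286,350,3)].__repr__().replace("np.uint8",""))
h=cv2.cvtColor(b["img"],cv2.COLOR_BGR2HSV)
g=((h[...,1]<70)&(h[...,2]<165)).astype(np.uint8)
for y0,y1 in((112,135),(190,214)):
    k=np.zeros_like(g);k[y0:y1,284:380]=g[y0:y1,284:380]
    k=cv2.morphologyEx(k,cv2.MORPH_OPEN,np.ones((3,7)))
    c=max(cv2.findContours(k,0,2)[0],key=cv2.contourArea);r=cv2.minAreaRect(c);bx=cv2.boxPoints(r)
    W=toplane(b,bx,38);print("jaw",bx.round(1).tolist(),"\n",W.round(1).tolist(),W.mean(0).round(1))
w=((h[...,1]<40)&(h[...,2]>200)).astype(np.uint8);k=np.zeros_like(w);k[110:200,285:380]=w[110:200,285:380]
r=cv2.minAreaRect(max(cv2.findContours(k,0,2)[0],key=cv2.contourArea));bx=cv2.boxPoints(r);print("bed",bx.round(1).tolist(),toplane(b,bx,28).round(1).tolist())
E=toplane(b,[(270,118),(388,110),(287,276),(392,269)],[10]*4);print("ears",E.round(1).tolist())
bl=((h[...,2]<60)).astype(np.uint8);k=np.zeros_like(bl);k[250:290,325:358]=bl[250:290,325:358]
c=max(cv2.findContours(k,0,2)[0],key=cv2.contourArea);print("post",cv2.boundingRect(c));
print("post",toplane(b,[(341.5,275)],71))
```

```text
col316 [(132, (227), (254), (255)), (136, (131), (186), (228)), (140, (148), (210), (244)), (144, (119), (212), (245)), (148, (103), (186), (228)), (152, (104), (186), (230)), (156, (104), (184), (227)), (160, (102), (183), (227)), (164, (102), (181), (227)), (168, (144), (243), (254)), (172, (142), (240), (254)), (176, (144), (242), (254)), (180, (145), (243), (254)), (184, (143), (241), (254)), (188, (142), (240), (254)), (192, (143), (241), (254)), (196, (141), (239), (254)), (200, (141), (239), (254)), (204, (115), (206), (242)), (208, (102), (183), (227)), (212, (102), (178), (223)), (216, (210), (252), (255)), (220, (227), (254), (255))]
row178 [(286, (199), (249), (255)), (289, (196), (248), (255)), (292, (191), (246), (255)), (295, (137), (206), (242)), (298, (145), (242), (254)), (301, (143), (241), (254)), (304, (144), (242), (254)), (307, (144), (242), (254)), (310, (144), (242), (254)), (313, (145), (242), (254)), (316, (144), (242), (254)), (319, (144), (242), (254)), (322, (144), (242), (254)), (325, (144), (242), (254)), (328, (144), (242), (254)), (331, (144), (242), 
[... 434 characters left out ...]
8.0]] [ 596.9 -249.8   38. ]
jaw [[293.5, 198.1999969482422], [375.79998779296875, 192.1999969482422], [376.6000061035156, 203.39999389648438], [294.29998779296875, 209.39999389648438]] 
 [[539.3, -231.7, 38.0], [553.0, -291.2, 38.0], [544.7, -293.4, 38.0], [531.0, -233.4, 38.0]] [ 542.  -262.4   38. ]
bed [[296.6000061035156, 130.6999969482422], [364.0, 125.5], [369.1000061035156, 192.5], [301.70001220703125, 197.60000610351562]] [[587.3, -226.9, 28.0], [598.4, -275.0, 28.0], [550.2, -287.8, 28.0], [538.4, -237.6, 28.0]]
ears [[592.4, -204.8, 10.0], [611.9, -293.0, 10.0], [465.0, -234.7, 10.0], [484.8, -322.1, 10.0]]
post (330, 252, 22, 32)
post [[ 497.35899647 -273.06674069   71.        ]]
```

Run:
```python
from h import *
import pickle
a,b=pickle.load(open("w.pkl","rb"))
C=-np.array(b["R"]).T@b["t"];u=np.array([.9748,.2233]);n=np.array([-.2233,.9748])
print("cam s",C[:2]@u,C)
for z in(28,38): print(z,toplane(b,[(287.1,131.1),(373.6,124.7)],z)[:,:2].mean(0)@u)
N=toplane(a,[(316.3,185)],54)[0];print("nut",N)
set_gripper(46)
y=down([500,40,120],-0.229)
print(y,"contact",move_straight([500,40,60],speed=25,contact_N=5))
s=get_state();print(s["tcp_pos"],s["gripper_width"],s["wrist_force"],s["time"])
move_straight([500,40,180],speed=200)
set_gripper(60)
yb=down([N[0],N[1],180],-0.229)
print(yb,get_state()["joint_positions"][5],get_state()["time"])
```

```text
cam s 540.8765861968259 [ 609.54240929 -238.71632057  350.6463041 ]
28 522.0441066973195
38 522.6277947563575
nut [475.47462028 218.47733536  54.        ]
2.912592653589793 contact True
[500.01574442  40.01106437  70.23055193] 46.46670995925636 [ 0.51645552 -0.83379013  8.63058433] 8.2333
2.912592653589793 -0.9694966861804934 9.975
```

Run:
```python
from h import *
x,y=475.5,218.5
print(move_straight([x,y,102],speed=60,contact_N=12))
set_gripper(15,squeeze=40);s=get_state();print("grip",s["gripper_width"],s["finger_force"],s["wrist_force"],s["tcp_pos"])
move_straight([x,y,180],speed=80)
s=get_state();print(s["gripper_width"],s["wrist_force"],s["time"])
cv2.imwrite("pics/lift.png",cv2.resize(wrist()["img"],(400,300)))
move_straight([505,40,150],speed=200)
print(move_straight([505,40,90],speed=30,contact_N=4))
s=get_state();print(s["tcp_pos"],s["wrist_force"],s["time"])
```

```text
False
grip 26.98485926485392 38.94644793123007 [-0.57826936  0.50951754  5.97138393] [475.66711037 218.58557206 102.30124221]
27.218463550638067 [ 0.05603677 -0.63138584 -1.21553531] 12.9333
True
[505.05883997  40.0783433   94.2451137 ] [-0.30208524  0.92149232 10.58766999] 15.7083
```

View pics/lift.png

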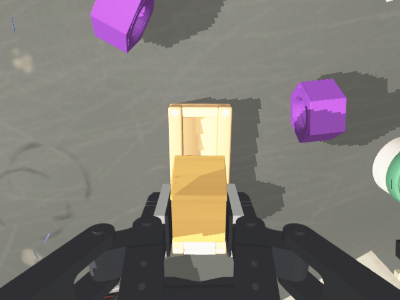

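Run:
```python
from h import *
set_gripper(70)
p=np.array(get_state()["tcp_pos"]);p[2]=105
move_straight(p,speed=60)
d=-np.array([np.cos(1.342),np.sin(1.342),0])
move_straight(p+18*d,speed=60)
print(move_straight(p+56*d,speed=60))
s=get_state();print(s["wrist_force"])
q=p+56*d;move_straight(q-10*d,speed=80);q=q-10*d;q[2]=260;move_straight(q,speed=150)
q=q+[0,0,0];d2=wrist();import pickle;pickle.dump(d2,open("w2.pkl","wb"));cv2.imwrite("pics/flat.png",d2["img"]);print(get_state()["time"],q)
```

```text
False
[ 0.44644269  0.86604979 -0.62602387]
19.275 [494.07359184  -4.80289403 260.        ]
```

View pics/flat.png

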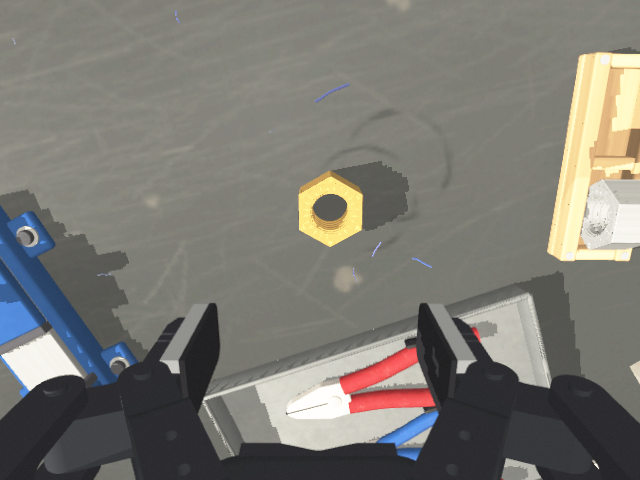

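The nut lies flat with its bore up at about (331,210), and a pair of flats is roughly square to the fingers. I'll measure its pose from the top face.

Run:
```python
from h import *
import pickle
d=pickle.load(open("w2.pkl","rb"));I=d["img"].astype(int)
ch=(I[...,2]-I[...,0])>50
m=np.zeros(ch.shape,np.uint8);m[160:255,290:370]=ch[160:255,290:370]
print([tuple(int(v) for v in I[y,331]) for y in range(168,200,3)],[tuple(int(v) for v in I[225,x]) for x in range(296,370,6)])
hull=cv2.convexHull(max(cv2.findContours(m,0,1)[0],key=cv2.contourArea))
C=-np.array(d["R"]).T@d["t"];print("cam",C.round())
for nm,z in(("sil",28),("sil",0)):
    c=cv2.approxPolyDP(hull,4,True).reshape(-1,2);W=toplane(d,c,z)[:,:2]
    e=np.roll(W,-1,0)-W
    print(c.tolist(),W.round(1).tolist(),np.linalg.norm(e,axis=1).round(1),(np.degrees(np.arctan2(e[:,1],e[:,0]))%60).round(1),W.mean(0))
```

```text
[(119, 128, 128), (78, 121, 147), (70, 123, 153), (141, 239, 254), (149, 247, 255), (136, 234, 253), (132, 232, 253), (134, 233, 253), (135, 234, 253), (85, 90, 90), (86, 91, 91)] [(120, 127, 125), (135, 234, 253), (133, 232, 253), (131, 230, 252), (88, 157, 201), (85, 148, 189), (84, 146, 186), (87, 156, 195), (119, 214, 246), (135, 234, 253), (135, 235, 253), (89, 105, 115), (84, 89, 90)]
cam [420.  12. 330.]
[[327, 171], [362, 194], [361, 229], [331, 246], [299, 229], [300, 187]] [[466.6, 7.0], [488.3, 27.8], [513.7, 21.9], [521.6, -2.4], [503.4, -22.3], [473.4, -14.2]] [30.  26.1 25.5 27.  31.2 22.3] [43.6 47.  47.9 47.7 44.8 47.7] [494.50976278   2.96992736]
[[327, 171], [362, 194], [361, 229], [331, 246], [299, 229], [300, 187]] [[471.0, 6.6], [494.7, 29.3], [522.5, 22.8], [531.0, -3.7], [511.2, -25.5], [478.3, -16.6]] [32.8 28.5 27.9 29.5 34.  24.3] [43.6 47.  47.9 47.7 44.8 47.7] [501.44188726   2.17463807]
```

Run:
```python
from h import *
import pickle
d=pickle.load(open("w2.pkl","rb"));I=d["img"].astype(int)
ch=((I[...,2]-I[...,0])>80)&(I[...,1]>205)
m=np.zeros(ch.shape,np.uint8);m[160:255,290:370]=ch[160:255,290:370]
m=cv2.morphologyEx(m,cv2.MORPH_OPEN,np.ones((3,3)))
hull=cv2.convexHull(max(cv2.findContours(m,0,1)[0],key=cv2.contourArea)).reshape(-1,2)
H=toplane(d,hull,28)[:,:2]
# width across flats (support widths) vs direction: flats' normals are the minima, mod 60
th=np.radians(np.arange(0,60,.5));w=sum(np.ptp(H@np.array([np.cos(th+k),np.sin(th+k)]),axis=0) for k in np.radians([0,60,120]))/3
i=w.argmin();t=th[i];D=[np.array([np.cos(t+k),np.sin(t+k)]) for k in np.radians([0,60,120])]
mid=[((H@v).max()+(H@v).min())/2 for v in D]
c=np.linalg.lstsq(np.array(D),np.array(mid),rcond=None)[0]
print("normal deg",np.degrees(t),"w",w[i],[np.ptp(H@v).round(1) for v in D],"c",c)
yaw=np.radians(min([np.degrees(t)+60*k-90 for k in range(6)],key=lambda a:abs((a+13+90)%180-90)))
print("yaw",yaw)
yy=down([c[0],c[1],160],yaw);set_gripper(75)
print(move_straight([c[0],c[1],84],speed=70,contact_N=12))
set_gripper(30,squeeze=40);s=get_state();print("grip",s["gripper_width"],s["finger_force"],s["wrist_force"],s["tcp_pos"],s["tcp_rot"],s["time"])
np.save("nut.npy",[c[0],c[1],yy])
```

```text
normal deg 17.0 w 45.43012046437362 [np.float64(45.6), np.float64(45.3), np.float64(45.4)] c [496.08836938   2.61386823]
yaw -0.22689280275926285
False
grip 45.23781084501825 39.8664665222168 [-1.26796983  0.05332521  8.39968391] [496.29508184   2.59525888  84.51628064] [3.14148619e+00 7.23390953e-04 2.91472773e+00] 21.5917
```

Run:
```python
from h import *
c=np.load("nut.npy");x,y=568.9,-256.6;yaw=np.radians(12.9-30)+np.pi
move_straight([c[0],c[1],190],speed=120)
reach([x,y,190],[np.pi,0,yaw])
move_straight([x,y,130],speed=80);sleep(.2)
d=wrist();cv2.imwrite("pics/pre.png",d["img"])
s=get_state();print(s["tcp_pos"],s["tcp_rot"][2],s["gripper_width"],s["wrist_force"])
print(move_straight([x,y,111],speed=20,contact_N=5));s=get_state();print(s["tcp_pos"],s["wrist_force"],s["time"])
d=wrist();cv2.imwrite("pics/in.png",d["img"])
```

```text
[ 569.10165682 -256.69848033  130.46283391] 2.8431123462933776 44.96821631684202 [ 0.58611099  0.30785297 -1.51750702]
True
[ 568.74473257 -256.5212234   112.53414692] [-0.76647054  0.28345424  8.57151836] 25.6333
```

View pics/in.png

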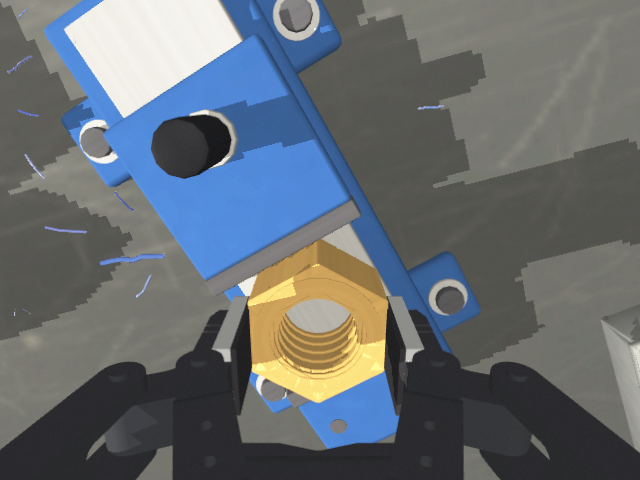

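The nut is seated: its height matches the bed, and it sits between the jaws. I'll release it, then push the post.

Run:
```python
from h import *
set_gripper(62)
p=np.array(get_state()["tcp_pos"]);p[2]=200;move_straight(p,speed=120)
u=np.array([.9748,.2233]);n=np.array([-.2233,.9748]);A=np.radians(12.9)
P=lambda s,z:[*(s*u-377.1*n),z]
set_gripper(0)
yw=down(P(392,200),A)
move_straight(P(392,122),speed=100)
print(move_straight(P(425,122),speed=15,contact_N=18))
s=get_state();print(np.array(s["tcp_pos"])[:2]@u,s["wrist_force"],s["time"],s["gripper_width"])
move_straight(P(385,122),speed=60);move_straight(P(385,220),speed=150)
reach([535,-250,280],[np.pi,0,.15]);d=wrist();s=get_state();print(s["time"])
cv2.imwrite("pics/end.png",d["img"]);import pickle;pickle.dump(d,open("w3.pkl","wb"))
```

```text
True
409.30239601927275 [-1.94196927 -0.47001942  1.62800363] 31.9083 -0.16336067377515537
33.8
```

View pics/end.png

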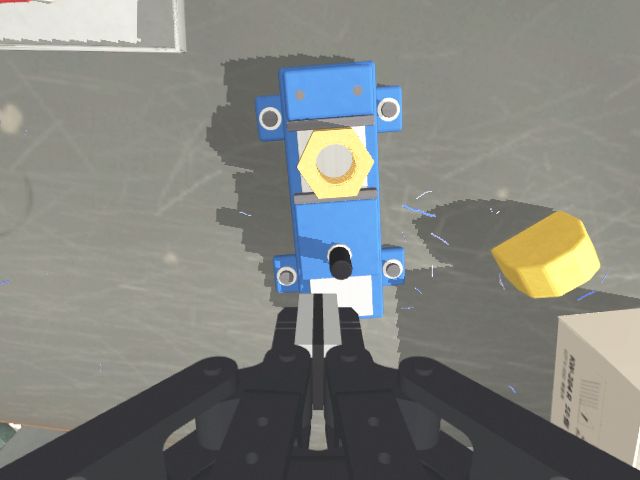

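The nut sits square between the jaws at (336,162). The stop force dropped off after contact, so I'll push once more to confirm it is snug.

Run:
```python
from h import *
u=np.array([.9748,.2233]);n=np.array([-.2233,.9748]);A=np.radians(12.9)
P=lambda s,z:[*(s*u-377.1*n),z]
down(P(388,200),A);move_straight(P(388,122),speed=100);move_straight(P(402,122),speed=50)
for f in(25,25):
    print(move_straight(P(422,122),speed=8,contact_N=f))
    s=get_state();print(np.array(s["tcp_pos"])[:2]@u,s["wrist_force"],s["time"])
move_straight(P(385,122),speed=60);move_straight(P(385,220),speed=150)
reach([535,-250,280],[np.pi,0,.15]);d=wrist();s=get_state();print(s["time"])
import pickle;pickle.dump(d,open("w3.pkl","wb"))
h=cv2.cvtColor(d["img"],cv2.COLOR_BGR2HSV);I=d["img"].astype(int)
g=((h[...,1]<70)&(h[...,2]<165)).astype(np.uint8);k=np.zeros_like(g);k[180:210,284:380]=g[180:210,284:380]
k=cv2.morphologyEx(k,cv2.MORPH_OPEN,np.ones((3,7)));bx=cv2.boxPoints(cv2.minAreaRect(max(cv2.findContours(k,0,2)[0],key=cv2.contourArea)))
W=toplane(d,bx,38)[:,:2];print("jaw strip s",(W@u).round(1),"n",(W@n).round(1))
m=(((I[...,2]-I[...,0])>80)&(I[...,1]>205)).astype(np.uint8);k=np.zeros_like(m);k[115:205,285:385]=m[115:205,285:385]
H=toplane(d,cv2.convexHull(max(cv2.findContours(k,0,1)[0],key=cv2.contourArea)).reshape(-1,2),56)[:,:2]
print("nut s",(H@u).min(),(H@u).max(),"n",(H@n).min(),(H@n).max())
cv2.imwrite("pics/end2.png",cv2.resize(d["img"][90:300,250:450],None,fx=2.8,fy=2.8,interpolation=cv2.INTER_CUBIC))
```

```text
True
409.34310289299214 [-1.04005982 -1.14601065  1.41027844] 36.9833
True
409.566786789239 [-1.24777717 -1.32091124  0.11573061] 37.5833
39.4833
jaw strip s [478.  477.8 469.6 469.7] n [-346.5 -407.3 -407.6 -346.3]
nut s 476.4322977746299 522.1067366779258 n -403.1412675808515 -351.9290659505649
```

View pics/end2.png

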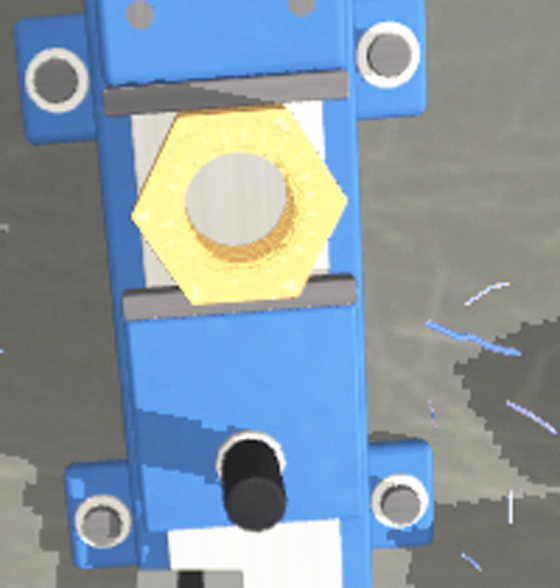

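The nut is square and midway along the jaws: its centre is within 0.5 mm of the vice's centre line. The jaw held against repeated 25 N pushes without moving, so I'm handing it in.

```bash
python3 -c "
from workcell import *
print(finish_job())"
```

```text
the job is handed in; nothing more can be done
None
```

I laid the brass nut flat on the bench and let go of it, then took it again by its flats and set it in the vice, where it sits square, midway along the jaws and snug between them; the job is handed in at about 39.5 s, and I never touched the steel nut, tin, tape measure or red packet.

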